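Roll a capacitor to the test electrode and make contact

ROBOT

A 6-joint arm with a two-finger parallel gripper is mounted at the origin on a cart in front of the work surface, level with it; the furniture and walls round the work are solid. World frame = base frame: x ahead of the robot, y to its left, z up, the work surface at z = 0. Lengths are in mm, angles in degrees, forces in N, time in s.
With the tool pointing down it reaches from about 350 to 850 mm from the base axis. Payload 8.1 kg.
Tool frame: the origin (TCP) lies between the finger pads; the fingertips stand 17 mm ahead of it and the grasp point (between the pads) lies 2 mm behind it; z points along the fingers, y is the line along which they close (so a half turn about z gives the same grasp; the last joint's range is limited). The gripper opens to 85 mm and grips with 20 to 120 N. Pads are 22 mm wide; open, the fingers measure 114 mm over their backs; the gripper's body (76 mm by 85 mm) begins 54 mm behind the grasp point. The pads swing forward as they close: fully open they stand 13 mm farther back than shut.
Start: joints at [72.055, 7.471, 85.268, -0, 87.261, -4.893], TCP at [135.478, 584.509, 248.292] pointing down, gripper open.
Joint ranges: [-169.43, 169.43], [-51.17, 129.36], [1.28, 143.12], [-76.62, 256.62], [0, 156.53], [-152.29, 152.29]. Speed limits (degrees/s): [136.94, 136.94, 159.86, 180, 180, 180].

INTERFACE

Orientations are given as [roll, pitch, yaw] about the fixed x, y, z axes, in that order (R = Rz(yaw) Ry(pitch) Rx(roll)).
In Python, from bench import sense, snapshot, hand_in, trace, place_of gives the robot as it stands.
- The arm moves only by the shell command python3 -m handwheel 'ROWS' [FORCE]. ROWS is JSON, a list of rows, each a list of 7 numbers: the opening, from -1 (shut) to 1 (fully open), then the shift along the tool's x, y, z in cm, then the turn, a rotation vector about the tool's x, y, z in rad. A call has 1 to 12 rows; each row shifts and turns the commanded pose from where the row before left it, along the tool's axes as they then stand; what a row does not reach is not made up. A row lasts 1/12 s, in which the tool goes at most 41.7 mm and 7.16 degrees, less where a joint would pass 70% of its speed; a pose out of reach is approached as far as the arm can. A call with a gripper value outside its range is refused whole. The fingers move at their own pace and stop on an object; FORCE is the grip in N (left out, the last holds). Time passes only in rows, so rows that do not move let the fingers close. It gives the time, the measured TCP pose, the force, the opening and the grip force at its end, in the units of the state.
- sense(): the state, without advancing time (a new reading comes with each control period).
- snapshot(name): name is "scene" or "side" or "wrist"; returns a dict with "image" (384x512x3 uint8, red, green, blue), "intrinsics" (3x3 intrinsics, pixels), "k1" (the pictures are not rectified: a ray, as slopes to the right and down, at radius r is drawn at 1 + k1 r^2 times it, then the intrinsics apply), "R" (3x3) and "t" (3): a world point X has camera coordinates R X + t. Camera axes: x right, y down, z forward; pixel columns grow to the right and rows downward; lengths in mm; the calibration is good to about 2 mm. A picture is of the moment at which its call begins. There is no depth.
- hand_in(): hands the job in; it is judged then, once.
Trained networks look in a picture, given as the dict that the camera call returned (one of the last four; its "shot" number tells which), for a name from the list of things; names that differ only in an ending like _2 or _b are one class to them, and where a whole thing is asked for, a point or a joint stands for the part that bears it (a point fixed in the world has none). Each returns a list of dicts, best first, with "conf" (0 to 1); they miss things now and then, are a little off and sometimes report something else, mostly with a low value. They report only what shows in the picture. A call takes as long as a camera call. They do not tell look-alikes from the thing itself.
- trace(picture, query): "pixels" (384x512 bool, what is visible of it).
- place_of(picture, query): "location" ([x, y, z] in mm, in world coordinates, good to about 4 mm: a listed point, or the origin of a listed thing).
The state is a dict: "time": time; "joint_pos": joint angles; "qd": joint speeds; "joint_efforts": joint torques, N m; "tool_pos": TCP position; "tcp_rot": TCP orientation; "ft_force": force on the tool from outside, world axes, zero at the start; "wrist_torque": the same for the moment, N m; "finger_gap": finger opening in mm; "grip_force": force on a finger pad.
Only numpy, scipy, OpenCV 4.12 (cv2) and the standard library are available. Lean on these libraries where they do the work, as an engineer would, in place of code of your own. Each camera call takes 0.05 s, during which the arm holds its last target. There are 200 camera calls.

TASK

Without picking it up or gripping it, roll the dark blue capacitor along the track of the test jig onto the yellow band and press it lightly, with about 7 N, against the sprung brass electrode for a good second. Then ease off so that it stays lying still on the band, close against the electrode. Leave the things beside the jig alone.

Things in the scene. Friction and masses are not known exactly. Their poses are not given: they have to be found in the camera images.
- jig: Fixed test jig, 280 x 84 mm aluminium base. Origin on the bench top under the middle of the yellow band; x runs along the track to the electrode, y across, z up. White track, 10 mm above the bench, x = -190 to -30 mm, then a 2 mm step down to a flat recess (8 mm above the bench) reaching to the electrode. Grey side rails 54 mm apart inside, 8 mm thick, tops 16 mm above the bench.
- yellow_band (a point): Middle of the yellow band across recess and rails: a fixed point of the jig at x = 0 (the band runs from -12 to +12 mm), on the recess floor 8 mm above the bench. Behind it stands the sprung brass electrode, in a grey head 48 mm high with two binding posts up to 61 mm.
- electrode (a point): The brass electrode, a bar 46 mm wide, 14.5 to 36.5 mm above the bench, sprung along jig x (about 6 N per mm, hard stop at 4 mm). This fixed point (jig x = 17.5 mm) is only the middle of its adjusting range: its resting front face is up to 8 mm before or behind, unmeasured. Contact is good from 4 to 10 N; over 14 N strains it. Let go abruptly, it can push the capacitor back.
- cap_mid (a point): Centre of the dark blue capacitor, a cylinder 35 mm in diameter and 50 mm long, 40 to 85 g, with a smooth sleeve, free-rolling, lying on its side across the track so that it rolls along jig x; its centre is 27.5 mm above the bench on the track, 25.5 mm in the recess. More than 18 N of finger force would dent it.
- capacitor: The same capacitor; origin at the centre of one end face, 25 mm from its middle; its z axis is the cylinder's axis, towards the other end.
- flux_bottle: Brown dropper bottle, 34 mm in diameter, 102 mm high, standing loose on the bench at the left of the jig; origin at the centre of its underside. To be left alone.
- white_can: White can capacitor, 32 mm in diameter, 75 mm high, standing loose at the left of the jig; origin at the centre of its underside. To be left alone.
- relay: Cream translucent plug-in relay, 21 x 28 x 35 mm, standing loose at the left of the jig; origin at the centre of its underside. To be left alone.
Mind the look-alikes: they are no part of the job. Leave any turquoise look-alike of the capacitor alone.

How it is judged (in metres and radians):
On the way, in this order (a step that is already met when the one before it is completed fails the run):
1. the capacitor has rolled along the track and down the step into the recess in front of the electrode (x of cap_mid in the frame of jig above -0.024 m and z of cap_mid in the frame of jig below 0.0265 m), for 0.05 s.
2. the capacitor is pressed against the electrode with 4 to 10 N for 0.7 s without a break (contact force between capacitor and electrode between 4 and 10 N), for 0.7 s.
At the end, for the whole second after the job is handed in: The capacitor lies still on its side in the recess, square across the track (within 0.15 rad), its axis over the yellow band, touching the electrode or at most 4 mm short of it (x of cap_mid in the frame of electrode between -0.004 and 0.002 m and z of cap_mid in the frame of jig between 0.022 and 0.029 m and angle between the z axis of capacitor and the y axis of jig, either way round below 0.15 rad and linear speed of capacitor below 0.01 m/s and x of cap_mid in the frame of jig between -0.0125 and 0.0125 m).
It fails at once if the electrode is pushed with more than 14 N (contact force between capacitor and electrode above 14 N).
It fails at once if the capacitor is gripped or pushed with more than 18 N (contact force between the fingers and capacitor above 18 N).
It fails at once if the capacitor is lifted (centre more than 45 mm above the bench) or stood up from its side (z of cap_mid in the frame of jig above 0.045 m or angle between capacitor's own z axis and vertical below 1 rad).
It fails at once if a thing beside the jig is moved by more than 10 mm (distance of any of flux_bottle, white_can, relay from where it was at the start of the episode above 0.01 m).
It also fails if it takes over 58 s, if anything falls off the work surface, if the arm or the gripper's body presses on something with over 40 N, if the wrist force passes 120 N, or if a joint passes its speed limit or range.

## Working session

There is one attempt and no reset: what is moved stays moved. The work goes in short steps, Python scripts to look and compute and a shell command to move; the robot and the scene stay as the last step left them, time stands still between calls to the robot, and variables do not carry over. Pictures are saved under pics/ and viewed, at most 10 in all, crops included, and the job is handed in when it is done.

```bash
mkdir -p pics; ls; cat > h.py <<'E'
import numpy as np, cv2
from bench import *
def proj(s,X):
    c=np.array(s["R"])@np.array(X,float)+np.array(s["t"]); a=c[:2]/c[2]; a=a*(1+s["k1"]*(a@a)); K=np.array(s["intrinsics"])
    return K[:2,:2]@a+K[:2,2]
def onplane(s,uv,z):
    K=np.array(s["intrinsics"]); d=(np.array(uv,float)-K[:2,2])/[K[0,0],K[1,1]]; a=d.copy()
    for _ in range(20): a=d/(1+s["k1"]*(a@a))
    R=np.array(s["R"]);C=-R.T@np.array(s["t"]); r=R.T@np.array([a[0],a[1],1]); return C+r*(z-C[2])/r[2]
def save(s,n): cv2.imwrite(f"pics/{n}.png",np.array(s["image"])[:,:,::-1])
E
python3 - <<'E'
from h import *
S=[snapshot(n) for n in("scene","side","wrist")]
cv2.imwrite("pics/a.png",np.hstack([cv2.resize(np.array(s["image"]),(512,384)) for s in S[:2]])[:,:,::-1][:, :]) 
im=np.vstack([np.hstack([S[0]["image"],S[1]["image"]])]);cv2.imwrite("pics/a.png",cv2.resize(im,(800,300))[:,:,::-1])
save(S[0],"scene0")
for s,n in zip(S,("scene","side","wrist")):
  for q in("jig","yellow_band","electrode","cap_mid","capacitor","flux_bottle","white_can","relay"):
    print(n,q,[(np.round(d["location"]).tolist(),round(d["conf"],2),np.round(proj(s,d["location"])).tolist()) for d in place_of(s,q)])
print(sense())
E
```

```text
pics
scene jig [([658.0, 114.0, -2.0], 0.78, [314.0, 214.0])]
scene yellow_band [([658.0, 115.0, 9.0], 0.75, [314.0, 210.0]), ([525.0, 102.0, 29.0], 0.7, [268.0, 236.0]), ([659.0, 113.0, 0.0], 0.68, [315.0, 214.0])]
scene electrode [([670.0, 114.0, 26.0], 0.87, [320.0, 201.0])]
scene cap_mid [([436.0, 265.0, 16.0], 0.94, [179.0, 215.0]), ([524.0, 309.0, 20.0], 0.86, [204.0, 185.0]), ([432.0, -24.0, 23.0], 0.85, [273.0, 308.0]), ([524.0, 103.0, 28.0], 0.68, [266.0, 236.0])]
scene capacitor [([501.0, 326.0, 18.0], 0.91, [191.0, 187.0]), ([438.0, 287.0, 16.0], 0.87, [174.0, 209.0]), ([410.0, -38.0, 16.0], 0.84, [268.0, 324.0]), ([523.0, 124.0, 24.0], 0.68, [259.0, 232.0])]
scene flux_bottle [([505.0, 200.0, -1.0], 0.67, [228.0, 224.0]), ([523.0, 125.0, 24.0], 0.34, [259.0, 232.0])]
scene white_can [([630.0, 223.0, 4.0], 0.94, [269.0, 191.0])]
scene relay [([571.0, 222.0, 6.0], 0.68, [247.0, 202.0])]
side jig [([660.0, 117.0, 3.0], 0.7, [302.0, 215.0]), ([523.0, 100.0, 24.0], 0.45, [244.0, 213.0])]
side yellow_band [([658.0, 122.0, 7.0], 0.67, [301.0, 213.0])]
side electrode [([673.0, 11
[... 834 characters left out ...]

wrist relay []
{'time': 1.35, 'joint_pos': array([ 7.20536102e+01,  7.47216088e+00,  8.52647879e+01, -1.16486287e-03,
        8.72604387e+01, -4.89321999e+00]), 'qd': array([-0.10769991, -0.05354944,  0.02624843,  0.06005962, -0.03372464,
       -0.06152957]), 'joint_efforts': array([-1.25297229e-03, -5.69315851e+01, -5.00854254e+01, -3.29020804e-04,
        1.26574771e-03, -2.27920594e-05]), 'tool_pos': array([135.50926533, 584.5285971 , 248.31074855]), 'tcp_rot': array([1.79997496e+02, 1.38214135e-03, 1.66946886e+02]), 'ft_force': array([-0.607377  , -0.26488   ,  0.12571407]), 'wrist_torque': array([0.00811399, 0.01838151, 0.006102  ]), 'grip_force': 0.0, 'finger_gap': 85.68773063795133}
```

View pics/scene0.png

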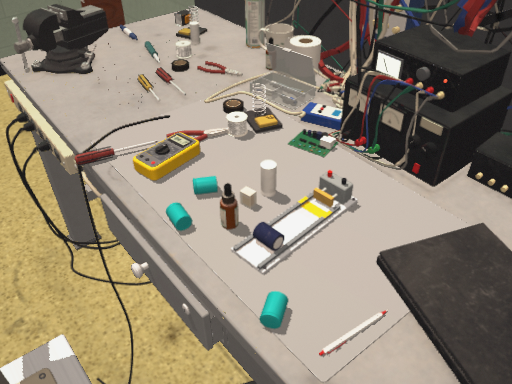

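View pics/a.png

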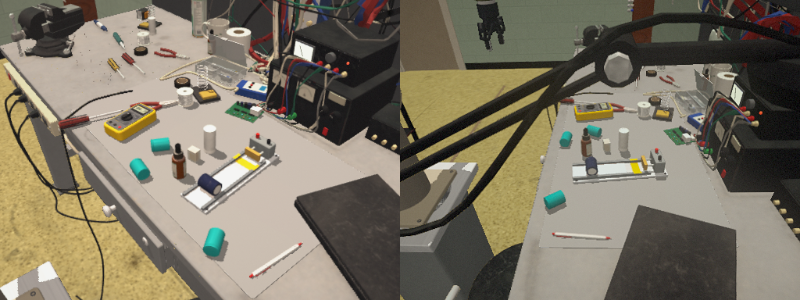

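The picture shows the dark blue capacitor on the white track at (268,236). The look-alikes are turquoise, at (205,185), (179,216) and (273,309). The bottle (229,210), relay (248,197) and can (268,178) stand to the left of the jig. I choose the dark blue one and check it in a close crop, fitting the jig yaw at the same time.

```bash
python3 - <<'E'
from h import *
from scipy.optimize import minimize
s=snapshot("scene"); s2=snapshot("side")
im=np.array(s["image"])[170:280,215:375]; cv2.imwrite("pics/crop.png",cv2.resize(im,None,fx=5,fy=5,interpolation=cv2.INTER_CUBIC)[:,:,::-1])
# yellow + white track pixels -> world on z=8/10 plane
for sh in (s,s2):
    I=np.array(sh["image"]); hsv=cv2.cvtColor(I,cv2.COLOR_RGB2HSV)
    m=trace(sh,"jig"); 
    M=m[0]["pixels"]; print(m[0]["conf"],M.sum())
    y=M&(abs(hsv[...,0].astype(int)-26)<6)&(hsv[...,1]>150)&(hsv[...,2]>150)
    w=M&(hsv[...,1]<30)&(hsv[...,2]>200)
    for k,mm,z in(("y",y,8),("w",w,10)):
        v,u=np.nonzero(mm); P=np.array([onplane(sh,(a,b),z)[:2] for a,b in zip(u,v)])
        if len(P): 
            r=cv2.minAreaRect(P.astype(np.float32)); print(k,len(P),P.mean(0).round(1),r)
E
```

```text
0.71 4396
y 272 [669.5 122.9] ((681.837158203125, 124.72029876708984), (68.98907470703125, 70.71568298339844), 7.519028186798096)
w 1543 [571.5 101.6] ((606.0697631835938, 108.75157928466797), (277.1590881347656, 82.48286437988281), 6.168649196624756)
0.94 3044
y 191 [663.9 124.8] ((669.5768432617188, 130.34413146972656), (49.2258415222168, 81.85684204101562), 4.954283237457275)
w 944 [585.4 101.4] ((607.3890380859375, 103.58587646484375), (275.9993896484375, 80.1639633178711), 6.636789798736572)
```

View pics/crop.png

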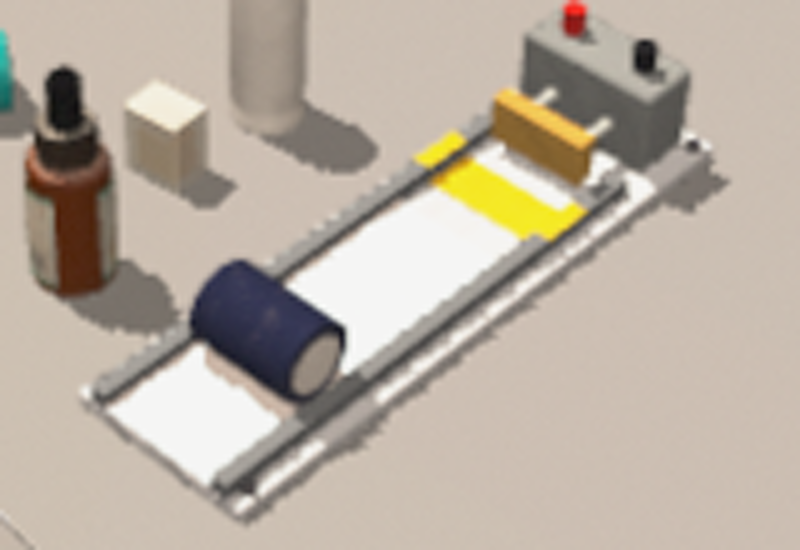

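The crop confirms it: dark blue sleeve, lying across the track between the rails. The jig yaw is about 6.4°. I turn the tool to match, shut the fingers and go above a point behind the capacitor.

```bash
python3 -m handwheel '[[-1,0,0,0,0,0,-0.113],[-1,0,0,0,0,0,-0.113],[-1,0,0,0,0,0,-0.113],[-1,-1.5,-2.9,0,0,0,0],[-1,-1.5,-2.9,0,0,0,0],[-1,-1.5,-2.9,0,0,0,0],[-1,-1.5,-2.9,0,0,0,0],[-1,-1.5,-2.9,0,0,0,0],[-1,-1.5,-2.9,0,0,0,0],[-1,-1.5,-2.9,0,0,0,0],[-1,-1.5,-2.9,0,0,0,0],[-1,-1.5,-2.9,0,0,0,0]]' 30
python3 -m handwheel '[[-1,-1.6,-2.9,0,0,0,0],[-1,-1.6,-2.9,0,0,0,0],[-1,-1.6,-2.9,0,0,0,0],[-1,-1.6,-2.9,0,0,0,0],[-1,-1.6,-2.9,0,0,0,0],[-1,-1.6,-2.9,0,0,0,0],[-1,-1.6,-2.9,0,0,0,0],[-1,-1.6,-2.9,0,0,0,0],[-1,-1.6,-2.9,0,0,0,0],[-1,0,0,0,0,0,0],[-1,0,0,0,0,0,0]]'
python3 - <<'E'
from h import *
s=snapshot("wrist");save(s,"w1");print(s["R"],s["t"])
for q in("jig","yellow_band","electrode","cap_mid","capacitor"):
    print(q,[(np.round(d["location"],1).tolist(),round(d["conf"],2),np.round(proj(s,d["location"])).tolist()) for d in place_of(s,q)])
print({k:np.round(v,2) for k,v in sense().items()})
E
```

```text
time: 2.55
tool_pos: [299.2, 338.8, 248.5]
tcp_rot: [180.0, 0.0, -173.6]
ft_force: [1.0, -0.4, 0.8]
finger_gap: -0.4
grip_force: 0.0
time: 3.47
tool_pos: [471.3, 95.3, 248.2]
tcp_rot: [180.0, -0.0, -173.8]
ft_force: [-0.3, 1.1, -0.1]
finger_gap: -0.2
grip_force: 0.0
[[-1.08831893e-01  9.94060155e-01  1.64573656e-04]
 [ 9.58046425e-01  1.04844868e-01  2.66748197e-01]
 [ 2.65146500e-01  2.91883804e-02 -9.63766244e-01]] [ -44.61360778 -495.9463099   250.8646612 ]
jig []
yellow_band [([520.4, 126.0, 31.7], 0.55, [275.0, 212.0])]
electrode [([674.7, 116.4, 26.3], 0.75, [252.0, 320.0])]
cap_mid [([432.6, -31.4, 18.2], 0.86, [144.0, 119.0]), ([523.3, 308.4, 18.9], 0.81, [420.0, 225.0]), ([523.5, 100.2, 28.1], 0.76, [253.0, 211.0]), ([435.8, 259.4, 19.0], 0.66, [398.0, 151.0])]
capacitor [([411.2, -36.8, 17.7], 0.84, [140.0, 99.0]), ([434.4, 283.2, 17.3], 0.71, [417.0, 152.0]), ([501.6, 321.8, 16.8], 0.7, [434.0, 209.0]), ([516.9, 130.2, 27.7], 0.66, [279.0, 208.0])]
{'time': np.float64(3.77), 'joint_pos': array([ 5.610e+00, -1.141e+01,  1.037e+02,  1.000e-02,  8.769e+01,
       -9.086e+01]), 'qd': array([-0.09,  0.02, -0.08, -0.08, -0.11, -0.08]), 'joint_efforts': array([-2.500e-01, -3.964e+01, -5.014e+01, -1.000e-02, -0.000e+00,
        1.000e-02]), 'tool_pos': array([470.28,  97.66, 248.41]), 'tcp_rot': array([ 1.7999e+02,  1.0000e-02, -1.7353e+02]), 'ft_force': array([ 0.2 , -0.5 , -0.03]), 'wrist_torque': array([-0.02, -0.04, -0.01]), 'grip_force': np.float64(0.0), 'finger_gap': np.float64(-0.05)}
```

View pics/w1.png

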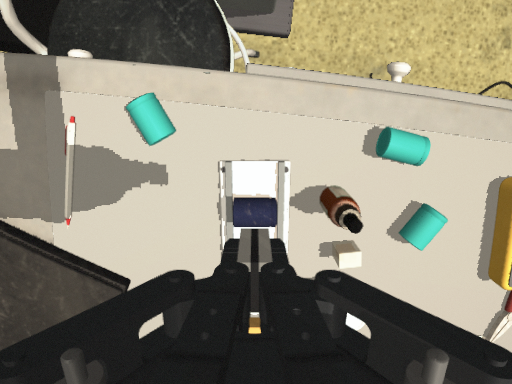

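The wrist picture shows the capacitor at (255,212) between the rails (x≈222 to 290), with the track's near end at row 161. The fingers are still seen over the jig. I measure the lateral line and yaw.

```bash
python3 - <<'E'
from h import *
s=snapshot("wrist");I=np.array(s["image"]);hsv=cv2.cvtColor(I,cv2.COLOR_RGB2HSV)
g=I.mean(2)
for r in (168,176,184,190):
    print(r,''.join(f"{int(x):4d}" for x in g[r,214:296:1]) if r==176 else '')
h=hsv[195:230,225:285].astype(int); m=(abs(h[...,0]-120)<12)&(h[...,1]>80)
v,u=np.nonzero(m);u=u+225;v=v+195;print(u.min(),u.max(),v.min(),v.max(),len(u))
for uv,z in(((u.min(),212),27),((u.max(),212),27),((255,v.min()),27),((255,v.max()),27)):print(uv,onplane(s,uv,z).round(1))
w=(hsv[...,1]<25)&(hsv[...,2]>215); 
for r in (168,176,184,190):
    c=np.nonzero(w[r,226:284])[0]+226; print(r,c.min(),c.max(),onplane(s,(c.min()-.5,r),10).round(1),onplane(s,(c.max()+.5,r),10).round(1))
b=(g>g[300,100]*0); 
E
```

```text
168 
176  208 209 193 156 237 253 250 194 183 155 175 175 179 175 176 197 245 253 253 253 253 253 253 253 253 253 253 253 253 253 253 253 253 253 253 253 253 253 253 253 253 253 253 253 253 253 253 253 253 253 253 253 253 253 253 253 253 253 254 251 209 187 133 182 180 178 181 185 232 253 253 253 253 247 190 207 208 209 207 210 209 208
184 
190 
231 273 199 226 1020
(np.int64(231), 212) [527.   78.1  27. ]
(np.int64(273), 212) [521.4 126.8  27. ]
(255, np.int64(199)) [508.  104.1  27. ]
(255, np.int64(226)) [541.2 107.9  27. ]
168 230 273 [478.7  70.6  10. ] [472.8 122.1  10. ]
176 230 283 [488.3  71.5  10. ] [481.  135.1  10. ]
184 230 283 [498.   72.4  10. ] [490.7 136.4  10. ]
190 230 283 [505.4  73.1  10. ] [498.1 137.5  10. ]
```

```bash
python3 -m handwheel '[[-1,0,0,3,0,0,0],[-1,0,0,3,0,0,0],[-1,0,0,3,0,0,0],[-1,0,0,3,0,0,0],[-1,0,0,3,0,0,0],[-1,0,0,2.5,0,0,0],[-1,0,0,1.5,0,0,0],[-1,0,0,1,0,0,0],[-1,0,0,1,0,0,0],[-1,0,0,0.2,0,0,0],[-1,0,0,0,0,0,0],[-1,0,0,0,0,0,0]]'
python3 - <<'E'
from h import *
s=snapshot("side");im=np.array(s["image"])[170:250,200:340];cv2.imwrite("pics/s2.png",cv2.resize(im,None,fx=5,fy=5,interpolation=cv2.INTER_CUBIC)[:,:,::-1])
F=[]
for i in range(6):
    snapshot("side");x=sense();F.append(np.r_[x["ft_force"],x["tool_pos"]])
print(np.round(F,2))
E
```

```text
time: 4.82
tool_pos: [471.5, 96.9, 37.3]
tcp_rot: [-180.0, 0.1, -173.6]
ft_force: [-0.3, -0.3, -0.1]
finger_gap: -0.3
grip_force: 0.0
[[ 7.4000e-01 -3.2000e-01  2.8000e-01  4.7179e+02  9.6810e+01  3.7590e+01]
 [-1.5000e-01  2.1000e-01 -6.5000e-01  4.7168e+02  9.6800e+01  3.7470e+01]
 [ 2.6000e-01 -7.5000e-01  6.9000e-01  4.7152e+02  9.6770e+01  3.7300e+01]
 [ 1.4000e-01  5.4000e-01  3.3000e-01  4.7137e+02  9.6740e+01  3.7130e+01]
 [-4.4000e-01  2.6000e-01  2.2000e-01  4.7117e+02  9.6720e+01  3.6910e+01]
 [ 3.9000e-01 -1.8000e-01  5.3000e-01  4.7102e+02  9.6700e+01  3.6740e+01]]
```

View pics/s2.png

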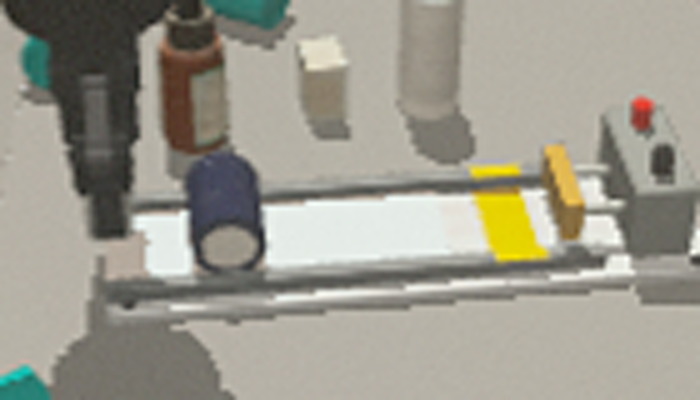

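The hand is behind the capacitor, with its fingertips just above the rail height. I roll it forward gently.

```bash
python3 -m handwheel '[[-1,-0.3,0,0,0,0,0],[-1,-0.4,0,0,0,0,0],[-1,-0.4,0,0,0,0,0],[-1,-0.4,0,0,0,0,0],[-1,-0.4,0,0,0,0,0],[-1,-0.4,0,0,0,0,0],[-1,-0.4,0,0,0,0,0],[-1,-0.4,0,0,0,0,0],[-1,-0.4,0,0,0,0,0],[-1,-0.4,0,0,0,0,0],[-1,-0.4,0,0,0,0,0],[-1,-0.4,0,0,0,0,0]]'
python3 -m handwheel '[[-1,-0.4,0,0,0,0,0],[-1,-0.4,0,0,0,0,0],[-1,-0.4,0,0,0,0,0],[-1,-0.4,0,0,0,0,0],[-1,-0.4,0,0,0,0,0],[-1,-0.4,0,0,0,0,0],[-1,-0.4,0,0,0,0,0],[-1,-0.4,0,0,0,0,0],[-1,-0.4,0,0,0,0,0],[-1,-0.4,0,0,0,0,0],[-1,-0.4,0,0,0,0,0],[-1,-0.3,0,0,0,0,0]]'
python3 - <<'E'
from h import *
s=snapshot("side");print([(np.round(d["location"],1).tolist(),round(d["conf"],2)) for d in place_of(s,"cap_mid")])
im=np.array(s["image"])[170:250,200:340];cv2.imwrite("pics/s3.png",cv2.resize(im,None,fx=5,fy=5,interpolation=cv2.INTER_CUBIC)[:,:,::-1])
x=sense();print(x["ft_force"],x["tool_pos"])
E
```

```text
time: 6.17
tool_pos: [517.8, 102.0, 36.3]
tcp_rot: [-180.0, 0.0, -173.6]
ft_force: [0.5, -0.3, 0.1]
finger_gap: 0.1
grip_force: 0.0
time: 7.17
tool_pos: [564.6, 107.2, 36.3]
tcp_rot: [-180.0, 0.0, -173.6]
ft_force: [0.2, -0.3, 0.3]
finger_gap: 0.4
grip_force: 0.0
[([589.0, 106.3, 25.3], 0.82), ([430.8, -30.7, 16.1], 0.7), ([432.0, 265.0, 18.4], 0.66), ([525.4, 310.3, 17.1], 0.58)]
[0.01383149 0.06739246 0.0397965 ] [564.67834855 107.17980002  36.40449612]
```

View pics/s3.png

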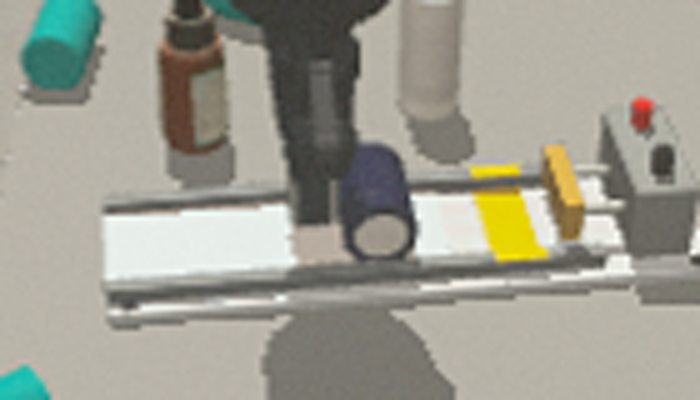

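The capacitor is rolling squarely ahead of the fingers. I go on over the step, then slowly.

```bash
python3 -m handwheel '[[-1,-0.3,0,0,0,0,0],[-1,-0.3,0,0,0,0,0],[-1,-0.3,0,0,0,0,0],[-1,-0.3,0,0,0,0,0],[-1,-0.3,0,0,0,0,0],[-1,-0.3,0,0,0,0,0],[-1,-0.3,0,0,0,0,0],[-1,-0.3,0,0,0,0,0],[-1,-0.3,0,0,0,0,0],[-1,-0.3,0,0,0,0,0],[-1,-0.3,0,0,0,0,0],[-1,-0.3,0,0,0,0,0]]'
python3 -m handwheel '[[-1,-0.3,0,0,0,0,0],[-1,-0.2,0,0,0,0,0],[-1,-0.2,0,0,0,0,0],[-1,-0.2,0,0,0,0,0],[-1,-0.1,0,0,0,0,0],[-1,-0.1,0,0,0,0,0],[-1,-0.1,0,0,0,0,0],[-1,0,0,0,0,0,0],[-1,0,0,0,0,0,0]]'
python3 - <<'E'
from h import *
s=snapshot("side");print([(np.round(d["location"],1).tolist(),round(d["conf"],2)) for d in place_of(s,"cap_mid")[:2]])
im=np.array(s["image"])[170:250,200:340];cv2.imwrite("pics/s4.png",cv2.resize(im,None,fx=5,fy=5,interpolation=cv2.INTER_CUBIC)[:,:,::-1])
x=sense();print(x["ft_force"],x["tool_pos"])
E
```

```text
time: 8.27
tool_pos: [600.2, 111.2, 36.3]
tcp_rot: [180.0, -0.0, -173.6]
ft_force: [0.6, -0.2, -0.6]
finger_gap: 0.2
grip_force: 0.0
time: 9.02
tool_pos: [611.8, 112.5, 36.3]
tcp_rot: [180.0, -0.0, -173.6]
ft_force: [-0.6, 0.0, 0.7]
finger_gap: -0.1
grip_force: 0.0
[([656.8, 115.9, 22.1], 0.88), ([429.2, -27.8, 17.3], 0.81)]
[-0.09531206 -0.17008239 -0.16049224] [611.69290036 112.43949922  36.2629942 ]
```

View pics/s4.png

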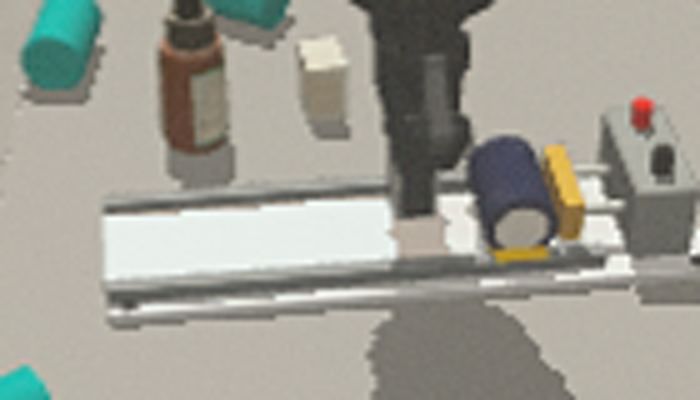

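The capacitor has rolled into the recess, over the yellow band beside the electrode. The fingers are about 15 mm short of it. I approach in fine steps and read the force.

```bash
python3 -m handwheel '[[-1,-0.1,0,0,0,0,0],[-1,-0.1,0,0,0,0,0],[-1,-0.1,0,0,0,0,0],[-1,-0.1,0,0,0,0,0],[-1,-0.1,0,0,0,0,0],[-1,-0.1,0,0,0,0,0],[-1,-0.1,0,0,0,0,0],[-1,-0.1,0,0,0,0,0],[-1,-0.1,0,0,0,0,0],[-1,-0.1,0,0,0,0,0],[-1,-0.1,0,0,0,0,0],[-1,-0.1,0,0,0,0,0]]'
python3 -m handwheel '[[-1,-0.05,0,0,0,0,0],[-1,-0.05,0,0,0,0,0],[-1,-0.05,0,0,0,0,0],[-1,0,0,0,0,0,0]]'
python3 - <<'E'
from h import *
s=snapshot("side");print([(np.round(d["location"],1).tolist(),round(d["conf"],2)) for d in place_of(s,"cap_mid")[:2]])
E
```

```text
time: 10.12
tool_pos: [623.8, 113.8, 36.3]
tcp_rot: [180.0, 0.0, -173.6]
ft_force: [-0.3, -0.2, -1.2]
finger_gap: -0.2
grip_force: 0.0
time: 10.45
tool_pos: [625.3, 113.9, 36.3]
tcp_rot: [-180.0, 0.0, -173.6]
ft_force: [0.3, 0.6, 0.7]
finger_gap: -0.2
grip_force: 0.0
[([429.3, -27.4, 19.9], 0.85), ([429.8, 264.4, 18.0], 0.82)]
```

```bash
python3 -m handwheel '[[-1,-0.03,0,0,0,0,0],[-1,-0.03,0,0,0,0,0],[-1,-0.03,0,0,0,0,0],[-1,0,0,0,0,0,0]]'
```

```text
time: 10.88
tool_pos: [626.2, 114.1, 36.3]
tcp_rot: [-180.0, 0.0, -173.6]
ft_force: [-0.1, 0.7, 0.1]
finger_gap: -0.1
grip_force: 0.0
```

```bash
python3 - <<'E'
from h import *
s=snapshot("side");print([(np.round(d["location"],1).tolist(),round(d["conf"],2)) for d in place_of(s,"cap_mid")[:5]])
im=np.array(s["image"])[190:235,265:335];cv2.imwrite("pics/s5.png",cv2.resize(im,None,fx=10,fy=10,interpolation=cv2.INTER_CUBIC)[:,:,::-1])
F=[]
for i in range(6):
    snapshot("side");x=sense();F.append(np.r_[x["ft_force"],x["tool_pos"]])
print(np.mean(F,0).round(2))
E
```

```text
[([657.4, 114.5, 26.6], 0.69), ([431.8, 264.4, 17.7], 0.67), ([658.8, 117.0, 2.1], 0.65), ([526.8, 307.1, 16.3], 0.62)]
[ 3.0000e-02 -3.2000e-01 -3.4000e-01  6.2611e+02  1.1405e+02  3.6280e+01]
```

View pics/s5.png

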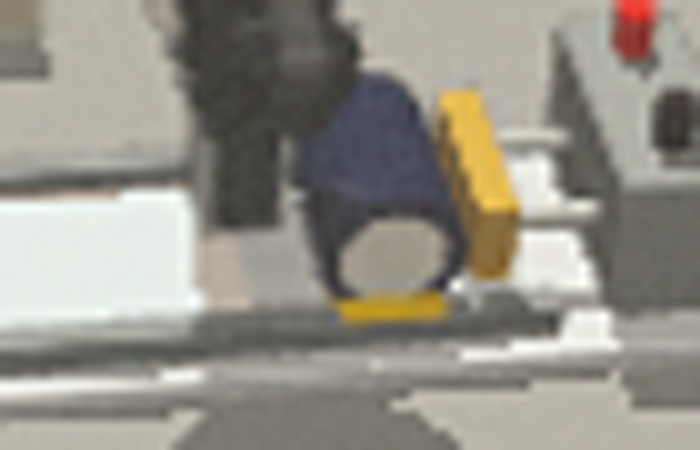

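The fingertips (≈(292,212) full-frame) nearly touch the capacitor, which is at or just short of the electrode. I continue in fine steps.

```bash
python3 -m handwheel '[[-1,-0.03,0,0,0,0,0],[-1,-0.03,0,0,0,0,0],[-1,-0.03,0,0,0,0,0],[-1,0,0,0,0,0,0]]'|egrep 'pos|ft|time'
```

```text
time: 11.62
tool_pos: [627.1, 114.1, 36.3]
ft_force: [0.3, -0.3, -0.5]
```

```bash
python3 -m handwheel '[[-1,-0.02,0,0,0,0,0],[-1,-0.02,0,0,0,0,0],[-1,-0.02,0,0,0,0,0],[-1,0,0,0,0,0,0]]'|egrep 'pos|ft|time'
```

```text
time: 11.95
tool_pos: [627.7, 114.2, 36.3]
ft_force: [0.8, -0.7, 0.1]
```

```bash
python3 -m handwheel '[[-1,-0.03,0,0,0,0,0],[-1,-0.03,0,0,0,0,0],[-1,0,0,0,0,0,0]]'|egrep 'pos|ft|time'
```

```text
time: 12.2
tool_pos: [628.3, 114.3, 36.3]
ft_force: [-0.8, 0.6, 1.1]
```

```bash
python3 - <<'E'
from h import *
F=[]
for i in range(4):
    snapshot("side");x=sense();F.append(np.r_[x["ft_force"],x["tool_pos"]])
print(np.mean(F,0).round(2))
E
```

```text
[-1.6000e-01  3.4000e-01  1.3000e-01  6.2822e+02  1.1428e+02  3.6290e+01]
```

```bash
python3 -m handwheel '[[-1,-0.03,0,0,0,0,0],[-1,-0.03,0,0,0,0,0],[-1,-0.03,0,0,0,0,0],[-1,0,0,0,0,0,0]]'|egrep 'pos|ft|time'
```

```text
time: 12.73
tool_pos: [629.2, 114.4, 36.3]
ft_force: [0.7, -1.0, -0.1]
```

```bash
python3 - <<'E'
from h import *
F=[]
for i in range(4):
    s=snapshot("side");x=sense();F.append(np.r_[x["ft_force"],x["tool_pos"]])
print(np.mean(F,0).round(2))
for q in("cap_mid","electrode"):print([(np.round(d["location"],1).tolist(),round(d["conf"],2)) for d in place_of(s,q)[:5]])
E
```

```text
[-2.4000e-01 -7.0000e-02 -4.0000e-01  6.2912e+02  1.1441e+02  3.6300e+01]
[([426.7, -28.6, 18.4], 0.76), ([525.0, 306.8, 17.9], 0.74), ([656.9, 115.4, 25.5], 0.57), ([433.6, 264.5, 18.2], 0.51)]
[([671.4, 118.9, 21.4], 0.6)]
```

```bash
python3 -m handwheel '[[-1,-0.03,0,0,0,0,0],[-1,-0.03,0,0,0,0,0],[-1,0,0,0,0,0,0]]'|egrep 'pos|ft|time'; python3 -m handwheel '[[-1,-0.02,0,0,0,0,0],[-1,-0.02,0,0,0,0,0],[-1,0,0,0,0,0,0]]'|egrep 'pos|ft|time'
```

```text
time: 13.28
tool_pos: [629.8, 114.4, 36.3]
ft_force: [-0.5, -1.2, 0.2]
time: 13.53
tool_pos: [630.1, 114.5, 36.3]
ft_force: [0.4, 0.6, -0.1]
```

```bash
python3 -m handwheel '[[-1,-0.03,0,0,0,0,0],[-1,-0.03,0,0,0,0,0],[-1,0,0,0,0,0,0]]'|egrep 'pos|ft|time'; python3 -m handwheel '[[-1,-0.02,0,0,0,0,0],[-1,-0.02,0,0,0,0,0],[-1,0,0,0,0,0,0]]'|egrep 'pos|ft|time'
```

```text
time: 13.78
tool_pos: [630.8, 114.6, 36.3]
ft_force: [-0.2, -0.0, 0.6]
time: 14.03
tool_pos: [631.1, 114.6, 36.3]
ft_force: [-0.6, 0.3, 0.5]
```

```bash
python3 - <<'E'
from h import *
s=snapshot("side");x=sense();print(x["ft_force"],x["tool_pos"])
im=np.array(s["image"])[190:235,265:335];cv2.imwrite("pics/s6.png",cv2.resize(im,None,fx=10,fy=10,interpolation=cv2.INTER_CUBIC)[:,:,::-1])
E
```

```text
[ 0.51445619  0.39386623 -0.45148934] [631.09324459 114.57851608  36.27159951]
```

View pics/s6.png

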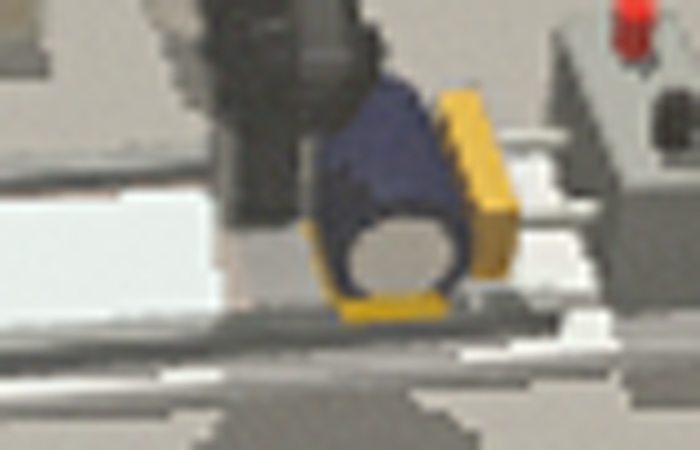

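Compared with before, the capacitor's end face has moved about 1 px (305.2 → 305.9, row 215). So the fingers are pushing it and it is about at the electrode. I continue.

```bash
python3 -m handwheel '[[-1,-0.03,0,0,0,0,0],[-1,-0.03,0,0,0,0,0],[-1,0,0,0,0,0,0]]'|egrep 'pos|ft|time'; python3 -m handwheel '[[-1,-0.02,0,0,0,0,0],[-1,-0.02,0,0,0,0,0],[-1,0,0,0,0,0,0]]'|egrep 'pos|ft|time'
```

```text
time: 14.33
tool_pos: [631.7, 114.7, 36.3]
ft_force: [-0.3, -0.6, -0.3]
time: 14.58
tool_pos: [631.9, 114.7, 36.2]
ft_force: [-1.1, -0.8, 0.5]
```

```bash
python3 -m handwheel '[[-1,-0.02,0,0,0,0,0],[-1,0,0,0,0,0,0],[-1,0,0,0,0,0,0]]'|egrep 'pos|ft|time'; python3 -m handwheel '[[-1,0,0,0,0,0,0]]'|egrep 'pos|ft|time'
```

```text
time: 14.83
tool_pos: [632.0, 114.7, 36.2]
ft_force: [-2.8, -1.1, 1.5]
time: 14.92
tool_pos: [632.1, 114.7, 36.2]
ft_force: [-3.7, -0.3, 1.6]
```

```bash
python3 -m handwheel '[[-1,-0.03,0,0,0,0,0],[-1,0,0,0,0,0,0],[-1,0,0,0,0,0,0]]'|egrep 'pos|ft|time'; python3 -m handwheel '[[-1,0,0,0,0,0,0]]'|egrep 'pos|ft|time'
```

```text
time: 15.17
tool_pos: [632.3, 114.8, 36.2]
ft_force: [-4.1, 0.5, 1.6]
time: 15.25
tool_pos: [632.3, 114.8, 36.2]
ft_force: [-4.8, -0.3, 2.0]
```

```bash
python3 -m handwheel '[[-1,-0.03,0,0,0,0,0],[-1,-0.03,0,0,0,0,0],[-1,0,0,0,0,0,0],[-1,0,0,0,0,0,0]]'|egrep 'pos|ft|time'; python3 -m handwheel '[[-1,0,0,0,0,0,0]]'|egrep 'pos|ft|time'; python3 -m handwheel '[[-1,0,0,0,0,0,0]]'|egrep 'pos|ft|time'
```

```text
time: 15.58
tool_pos: [632.7, 114.8, 36.1]
ft_force: [-6.8, -0.5, 2.8]
time: 15.67
tool_pos: [632.6, 114.8, 36.1]
ft_force: [-6.5, -0.2, 3.0]
time: 15.75
tool_pos: [632.6, 114.8, 36.1]
ft_force: [-5.5, -1.3, 3.4]
```

```bash
python3 -m handwheel '[[-1,-0.03,0,0,0,0,0],[-1,0,0,0,0,0,0],[-1,0,0,0,0,0,0]]'|egrep 'pos|ft|time'; python3 -m handwheel '[[-1,0,0,0,0,0,0],[-1,0,0,0,0,0,0]]'|egrep 'ft|time';python3 -m handwheel '[[-1,0,0,0,0,0,0]]'|egrep 'ft|time'; python3 -m handwheel '[[-1,0,0,0,0,0,0],[-1,0,0,0,0,0,0]]'|egrep 'ft|time'
```

```text
time: 16.0
tool_pos: [632.8, 114.8, 36.1]
ft_force: [-8.1, -1.0, 3.8]
time: 16.17
ft_force: [-6.9, -1.1, 4.3]
time: 16.25
ft_force: [-7.8, -1.2, 3.4]
time: 16.42
ft_force: [-7.3, -1.3, 4.8]
```

```bash
for i in 1; do python3 -m handwheel '[[-1,0,0,0,0,0,0],[-1,0,0,0,0,0,0],[-1,0,0,0,0,0,0],[-1,0,0,0,0,0,0],[-1,0,0,0,0,0,0],[-1,0,0,0,0,0,0],[-1,0,0,0,0,0,0],[-1,0,0,0,0,0,0],[-1,0,0,0,0,0,0],[-1,0,0,0,0,0,0],[-1,0,0,0,0,0,0],[-1,0,0,0,0,0,0]]'; done
python3 -m handwheel '[[-1,0,0,0,0,0,0],[-1,0,0,0,0,0,0],[-1,0,0,0,0,0,0],[-1,0,0,0,0,0,0]]'|egrep 'ft|time'
```

```text
time: 17.42
tool_pos: [632.7, 114.8, 36.1]
tcp_rot: [-180.0, -0.1, -173.6]
ft_force: [-7.1, -1.2, 3.7]
finger_gap: 0.1
grip_force: 3.6
time: 17.75
ft_force: [-6.7, -1.4, 4.1]
```

The press was held for about 2 s at about 7 N. Now I ease off slowly.

```bash
python3 -m handwheel '[[-1,0.01,0,0,0,0,0],[-1,0.01,0,0,0,0,0],[-1,0.01,0,0,0,0,0],[-1,0.01,0,0,0,0,0],[-1,0.01,0,0,0,0,0],[-1,0.01,0,0,0,0,0],[-1,0.01,0,0,0,0,0],[-1,0.01,0,0,0,0,0],[-1,0.01,0,0,0,0,0],[-1,0.01,0,0,0,0,0],[-1,0.01,0,0,0,0,0],[-1,0.01,0,0,0,0,0]]' |egrep 'pos|ft|time'
python3 -m handwheel '[[-1,0.01,0,0,0,0,0],[-1,0.01,0,0,0,0,0],[-1,0.01,0,0,0,0,0],[-1,0.01,0,0,0,0,0],[-1,0.01,0,0,0,0,0],[-1,0.01,0,0,0,0,0],[-1,0.01,0,0,0,0,0],[-1,0.01,0,0,0,0,0],[-1,0.01,0,0,0,0,0],[-1,0.01,0,0,0,0,0],[-1,0.01,0,0,0,0,0],[-1,0.01,0,0,0,0,0]]' |egrep 'pos|ft|time'
python3 -m handwheel '[[-1,0.01,0,0,0,0,0],[-1,0.01,0,0,0,0,0],[-1,0.01,0,0,0,0,0],[-1,0.01,0,0,0,0,0],[-1,0.01,0,0,0,0,0],[-1,0.01,0,0,0,0,0],[-1,0.01,0,0,0,0,0],[-1,0.01,0,0,0,0,0]]' |egrep 'pos|ft|time'
```

```text
time: 18.75
tool_pos: [632.3, 114.8, 36.2]
ft_force: [-3.1, -0.6, 0.0]
time: 19.75
tool_pos: [631.3, 114.6, 36.5]
ft_force: [-0.5, -0.6, -0.5]
time: 20.42
tool_pos: [630.3, 114.5, 36.3]
ft_force: [-0.3, -0.1, 0.0]
```

```bash
python3 -m handwheel '[[-1,0.03,0,0,0,0,0],[-1,0.05,0,0,0,0,0],[-1,0.1,0,0,0,0,0],[-1,0.1,0,0,0,0,0],[-1,0.2,0,0,0,0,0],[-1,0.3,0,0,0,0,0],[-1,0.3,0,0,0,0,0],[-1,0.3,0,0,0,0,0],[-1,0,0,0,0,0,0]]' |egrep 'pos|ft|time'
python3 - <<'E'
from h import *
def cen(s):
    I=np.array(s["image"])[190:235,265:335]; h=cv2.cvtColor(I,cv2.COLOR_RGB2HSV).astype(int); m=(abs(h[...,0]-120)<12)&(h[...,1]>60); v,u=np.nonzero(m); return u.mean()+265,v.mean()+190,len(u)
for i in range(6): 
    for k in range(1 if i in(0,) else 4): s=snapshot("side")
    print(np.round(cen(s),2),sense()["time"])
print([(np.round(d["location"],1).tolist(),round(d["conf"],2)) for q in("cap_mid","electrode") for d in place_of(s,q)[:4]])
im=np.array(s["image"])[190:235,265:335];cv2.imwrite("pics/s7.png",cv2.resize(im,None,fx=10,fy=10,interpolation=cv2.INTER_CUBIC)[:,:,::-1])
E
```

```text
time: 21.17
tool_pos: [615.8, 112.9, 36.1]
ft_force: [-0.6, -0.3, 0.2]
[302.5 201.    2. ] 21.2167
[301.5 200.5   2. ] 21.4167
[304.25 204.25   4.  ] 21.6167
[300. 204.   1.] 21.8167
[302.5 201.5   2. ] 22.0167
[302. 204.   1.] 22.2167
[([429.7, -27.2, 19.1], 0.89), ([658.1, 113.3, 23.6], 0.76), ([525.8, 306.5, 18.2], 0.62), ([433.0, 264.5, 17.7], 0.54), ([673.5, 117.8, 25.7], 0.96)]
```

View pics/s7.png

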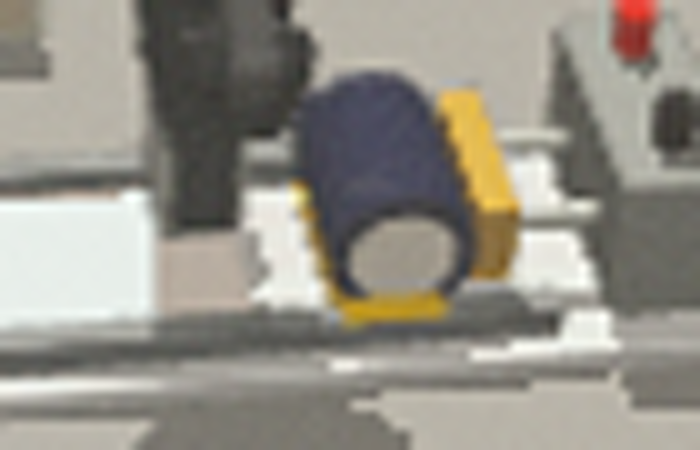

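The capacitor lies on the band. Its end face is at about (305.5,215.5) full-frame, beside the electrode, and the fingers are clear. I check that it is still, then hand in.

```bash
python3 - <<'E'
from h import *
g=lambda s:cv2.cvtColor(np.array(s["image"]),cv2.COLOR_RGB2GRAY)[195:224,292:314].astype(np.float32)
def ell(s):
    a=g(s)[12:26,4:22]; 
    return a
s0=g(snapshot("side"))
for i in range(20): s=snapshot("side")
print(cv2.phaseCorrelate(s0,g(s)),abs(s0-g(s)).mean(),sense()["time"])
E
```

```text
((-0.04602935779113437, -0.000768316076349862), 1.0061774475706948) 1.799373 23.3667
```

```bash
python3 -c "
from bench import *
print(hand_in())"
```

```text
the job is handed in; nothing more can be done
None
```

I rolled the dark blue capacitor into the recess, pressed it at about 7 N (read at the wrist) for about 2 s, and eased off; it was lying still on the yellow band close against the electrode when I handed in, but no verdict came back.

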